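Unlatch and open the sample cool box

TASK

The aluminium sample cool box is latched shut. Press the round release button on its lid so that the flush T-handle pops up, turn the handle a quarter turn clockwise to unlatch it, then slide the lid fully open to its stop over the bare half of the box, leaving the handle standing up. Do not push or knock over the pots, bottles and other things around it.

Things in the scene. Friction and masses are not known exactly. Their poses are not given: they have to be found in the camera images.
- case: aluminium cool box fixed to the table, 240 (x) x 420 (y) x 120 mm high, origin at the centre of its underside; turned about the vertical. On its -y half lies a grey sliding lid, 204 (x) x 210 (y) x 34 mm thick; its top is 154.5 mm above the table. The +y half is a fixed deck 120 mm high over which the lid slides. Two 14 mm high steel strips on the long edges guide the lid; they stay below its top
- lid_top (a point): centre of the lid's upper face, moving with the lid; axes as the case's. At the start it is at y = -90 mm of the case. In its frame the handle's axis is at x = 0, y = -35 mm and the button at x = 0, y = +65 mm. A small flat vent cap (22 mm across, 3 mm high) at x = -70, y = +75 mm does nothing
- lid (a joint): lid travel in m: 0 shut, 0.130 fully open at its stop, towards the case's +y. About 3 N of friction plus slight damping. Blocked while the handle is turned less than about 65 degrees (it has a few mm of free play, more as the handle turns)
- tee_top (a point): centre of the upper face of the T-handle's steel bar, on its turning axis. The bar is 100 mm long (its own y), 18 mm wide (x) and 20 mm thick downwards; its axes turn with it and at the start equal the case's, so the bar lies along the case's y in a 21 mm wide slot. Shut, its top is 2 mm above the lid; popped up, 26 mm above the lid with its underside 6 mm above the lid
- tee (a joint): how far the handle has popped up, in m: 0 flush and caught, 0.024 fully out. A spring of 6 to 8 N lifts it when the button is pressed and then keeps it out; it cannot be turned while in its slot
- spindle (a joint): turn of the T-handle in rad: 0 latched, 1.57 at its stop, growing clockwise seen from above (the bar's -y end goes towards the case's -x, its +y end towards +x). Friction 0.1 N m, stays where it is left; unlatched beyond about 1.15
- button_top (a point): centre of the top of the steel release button, 26 mm across, standing 9 mm above the lid (in a collar 38 mm across, 3 mm high), in line with the bar, 100 mm from the handle's axis and 50 mm from the bar's end. Pressed straight down
- button (a joint): button travel in m: 0 up, 0.006 fully down; 2 N to start, about 5.5 N fully down; the handle is released at about 0.004; springs back
- cup: small white sample pot, 32 mm across, 55 mm tall, standing on the cool box's fixed deck beyond the lid's end of travel; origin at the centre of its underside; loose, to be left alone
- jar: white screw-top jar, 68 mm across, 115 mm tall, standing beside the -y end of the cool box; origin at the centre of its underside; loose, to be left alone
- reagent: small white bottle, 40 mm across, 85 mm tall, beside the -y end of the cool box; origin at the centre of its underside; loose, to be left alone
- vial: small amber glass vial, 30 mm across, 60 mm tall, standing in front of the cool box's -x side; origin at the centre of its underside; loose, to be left alone
- pot: a second white sample pot like the cup, 32 mm across, 55 mm tall, on the deck nearer its -x edge; origin at the centre of its underside; loose, to be left alone
- dropper: small white bottle, 36 mm across, 75 mm tall, standing beside the +y end of the cool box; origin at the centre of its underside; loose, to be left alone

How it is judged:
By the outcome, as a careful person would: the job done as asked, in the order asked, and still so for the second after the job is handed in, with the robot touching nothing.
It also fails if it takes over 45 s, if anything falls off the work surface, if the arm or the gripper's body presses on something with over 40 N, if the wrist force passes 120 N, or if a joint passes its speed limit or range.

ROBOT

A 7-joint arm with a two-finger parallel gripper is mounted at the origin on the work surface. World frame = base frame: x ahead of the robot, y to its left, z up, the work surface at z = 0. Lengths are in mm, angles in rad, forces in N, time in s.
With the tool pointing down it reaches from about 400 to 875 mm from the base axis. Payload 19.3 kg.
Tool frame: the origin (TCP) lies at the very end of the fingers, on their centre line; the grasp point (between the pads) lies 19 mm behind it (grip_point_offset is the z of the grasp point in the tool frame, in mm); z points along the fingers, x is the direction in which the jaws open and shut, and the axes are right-handed (so a half turn about z gives the same grasp; the last joint's range is limited). The gripper opens to 85 mm and grips with 20 to 120 N. Pads are 22 mm wide; open, the fingers measure 114 mm over their backs; the gripper's body (76 mm by 85 mm) begins 54 mm behind the grasp point. The pads swing forward as they close: fully open they stand 13 mm farther back than shut.
Start: joints at [1.11, 0.521, -0.036, 1.599, 0.021, 1.021, -0.113], TCP at [238.052, -577.88, 231.291] pointing down, gripper open.
Joint ranges: [-2.91, 2.91], [-0.3, 2.13], [-1.5, 1.42], [0.17, 2.43], [-1.26, 4.41], [0.16, 1.93], [-2.52, 2.52]. Speed limits (rad/s): [1.89, 1.89, 2.39, 2.39, 3.01, 3.01, 3.01].

INTERFACE

Orientations are given as a 3x3 rotation matrix whose columns are the frame's x, y, z axes.
In Python, from workcell import movep, movel, goto_joints, open_gripper, clamp, wait, inverse_kinematics, read_state, camera, PlanningError, finish_job, grip_point_offset gives the robot as it stands. Calls block until the motion is done:
- movep(position, orientation): joint-space move of the TCP to a pose.
- movel(position, frame=None, max_speed=150, guard=None): straight line of the TCP; frame=None keeps the orientation; max_speed is the mean speed in mm/s. With guard (N) it stops when the force on the tool has changed by that much, and returns True; else False.
- goto_joints(angles): joint-space move.
- open_gripper() and clamp(): open the fingers fully, or close them until they stop; the grip force is fixed at half the most.
- wait(seconds).
- inverse_kinematics(position, orientation): joint angles nearest the present ones, or None.
- read_state(): the state.
- camera(name): name is "side" or "top"; returns a dict with "image" (480x640x3 uint8, blue, green, red), "range_z" (480x640 float32, mm along the optical axis (not along the pixel's ray), 0 where there is no reading), "fx", "fy", "cx", "cy" (pixels), "cam_to_world" (4x4, takes a point from camera to world coordinates). Camera axes: x right, y up, looking along -z (the intrinsics and any distortion apply to the point x, -y, -z); pixel columns grow to the right and rows downward; lengths in mm; the calibration is good to about 2 mm. A picture is of the moment at which its call begins.
A pose or a line that the arm cannot do raises PlanningError and nothing moves.
- finish_job(): hands the job in, once; it reports no verdict.
The state is a dict: "time": time; "qpos": joint angles; "qvel": joint speeds; "joint_efforts": joint torques, N m; "eef_pos": TCP position; "tool_rot": TCP orientation; "ft_force": force on the tool from outside, world axes, zero at the start; "torque": the same for the moment, N m; "finger_gap": finger opening in mm.
Only numpy, scipy, OpenCV 4.12 (cv2) and the standard library are available. Lean on these libraries where they do the work, as an engineer would, in place of code of your own. Each camera call takes 0.05 s, during which the arm holds its last target. There are 200 camera calls.

## Working session

There is one attempt and no reset: what is moved stays moved. The work goes in short steps, each a Python script; the robot and the scene stay as the last script left them, time stands still between calls to the robot, and variables do not carry over. Pictures are saved under pics/ and viewed, about 8 in all and at most 12, crops included, and the job is handed in when it is done.

```bash
mkdir -p pics; ls; python3 - <<'E'
from workcell import *
import cv2,numpy as np
for n in("top","side"):
    c=camera(n);cv2.imwrite(f"pics/{n}0.png",c["image"]);np.savez(f"pics/{n}0.npz",**c)
    print(n,c["fx"],c["fy"],c["cx"],c["cy"],[k for k in c]);print(np.round(c["cam_to_world"],3))
s=read_state();print(s["time"],s["eef_pos"],np.round(s["tool_rot"],3),s["ft_force"],grip_point_offset)
E
```

```text
pics
top 500.74349252388174 500.74349252388174 324.29898144390245 243.38898712781585 ['image', 'range_z', 'fx', 'fy', 'cx', 'cy', 'cam_to_world']
[[ 1.000000e-02  9.980000e-01 -6.000000e-02  5.001700e+02]
 [-1.000000e+00  1.000000e-02 -6.000000e-03  8.479100e+01]
 [-6.000000e-03  6.000000e-02  9.980000e-01  1.168346e+03]
 [ 0.000000e+00  0.000000e+00  0.000000e+00  1.000000e+00]]
side 610.2602682817718 610.2602682817718 318.4888150157998 251.31946749405174 ['image', 'range_z', 'fx', 'fy', 'cx', 'cy', 'cam_to_world']
[[-8.49000e-01  2.77000e-01 -4.50000e-01  8.97400e+00]
 [-5.29000e-01 -4.75000e-01  7.04000e-01  9.79965e+02]
 [-1.90000e-02  8.35000e-01  5.50000e-01  8.35980e+02]
 [ 0.00000e+00  0.00000e+00  0.00000e+00  1.00000e+00]]
0.1 [ 237.92588212 -577.63637196  230.81775078] [[ 0.381 -0.925 -0.   ]
 [-0.925 -0.381  0.001]
 [-0.001  0.    -1.   ]] [-0.32786679 -0.39871162 -0.38288488] -18.700000000000003
```

View pics/top0.png

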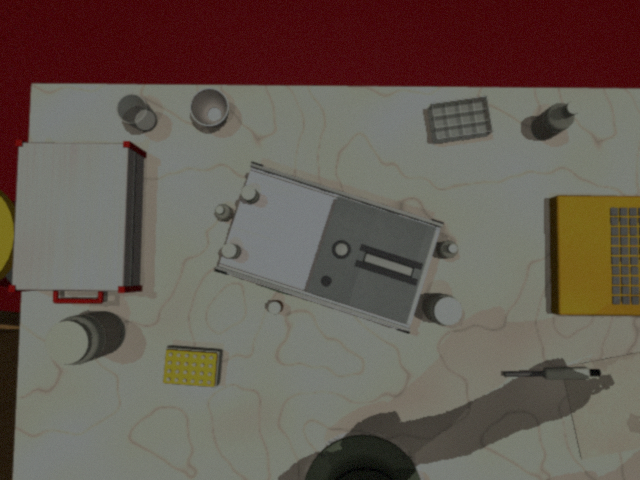

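View pics/side0.png

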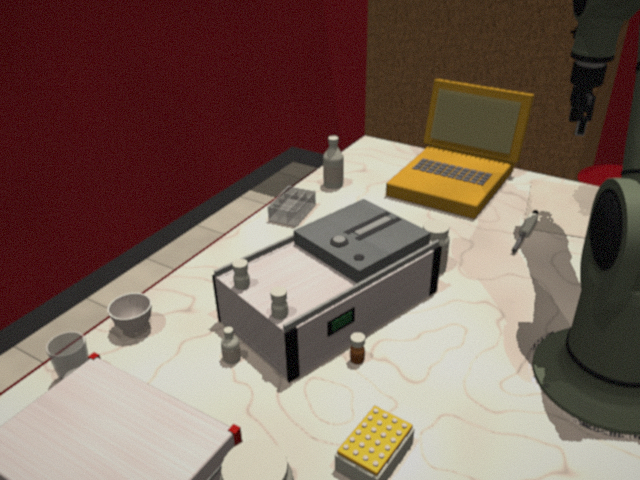

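The top view shows the button at about (341,249), the bar at about (388,263), the vent cap at (326,282), and pots on the deck at (249,195) and (231,250). The vial is at (274,306), and the jar and reagent are at the right end. The side view agrees. Next I'll measure these positions.

```bash
cat > h.py <<'E'
import numpy as np,cv2
def ray(c,u,v,z):
    """pixel -> world point on plane z (mm)"""
    T=c["cam_to_world"];d=T[:3,:3]@np.array([(u-c["cx"])/c["fx"],-(v-c["cy"])/c["fy"],-1.])
    o=T[:3,3];return o+d*(z-o[2])/d[2]
def depthpt(c,u,v):
    T=c["cam_to_world"];r=float(np.median(c["range_z"][int(v)-1:int(v)+2,int(u)-1:int(u)+2]))
    return T[:3,:3]@np.array([(u-c["cx"])/c["fx"]*r,-(v-c["cy"])/c["fy"]*r,-r])+T[:3,3]
def cloud(c):
    v,u=np.mgrid[:480,:640];r=c["range_z"].astype(float);T=c["cam_to_world"]
    p=np.stack([(u-c["cx"])/c["fx"]*r,-(v-c["cy"])/c["fy"]*r,-r],-1)
    return p@T[:3,:3].T+T[:3,3]
E
python3 - <<'E'
from h import *
c=dict(np.load("pics/top0.npz"));g=cv2.cvtColor(c["image"],cv2.COLOR_BGR2GRAY)
P=cloud(c)
for n,(u,v) in dict(button=(341,249),bar=(388,263),lid=(360,300),deck=(285,210),table=(300,380),cup=(249,195),pot=(231,250),jar=(445,310)).items(): print(n,depthpt(c,u,v).round(1),g[v,u])
# lid by height
m=((abs(P[...,2]-154.5)<7)&(c["range_z"]>0)).astype(np.uint8);m[:, :295]=0;m[:,450:]=0;m[:200]=0;m[340:]=0
m=cv2.morphologyEx(m,cv2.MORPH_OPEN,np.ones((5,5)))
m=cv2.morphologyEx(m,cv2.MORPH_CLOSE,np.ones((15,15)))
k=max(cv2.findContours(m,0,1)[0],key=cv2.contourArea)
r=cv2.minAreaRect(k);b=cv2.boxPoints(r);w=np.array([ray(c,*q,154.5) for q in b]);print("lid",w.round(1),np.linalg.norm(np.diff(w,axis=0),axis=1),w.mean(0))
# bright bar
bm=(g>120).astype(np.uint8);roi=np.zeros_like(bm);cv2.fillConvexPoly(roi,cv2.boxPoints((r[0],(r[1][0]-20,r[1][1]-20),r[2])).astype(int),1)
for k in cv2.findContours(bm*roi,0,1)[0]:
    if cv2.contourArea(k)<40: continue
    q=cv2.minAreaRect(k);print("blob",q,[ray(c,*q[0],z).round(1) for z in(156.5,163.5)])
    w=np.array([ray(c,*x,156.5) for x in cv2.boxPoints(q)]);print(np.diff(w,axis=0).round(1))
s=c["image"][210:340,300:460];s=cv2.resize(s,None,fx=5,fy=5*.9,interpolation=cv2.INTER_CUBIC);cv2.imwrite("pics/crop1.png",cv2.convertScaleAbs(s,alpha=1.3))
E
```

```text
button [549.2  57.5 164.1] 110
bar [522.2 -37.7 157.3] 108
lid [447.2  18.2 154.9] 79
deck [632.4 175.  119.9] 122
table [255.1 144.7   2.6] 122
cup [654.8 242.6 175.8] 120
pot [544.4 276.2 176.1] 122
jar [ 426.4 -161.4  117.2] 123
lid [[ 463.2  125.8  154.5]
 [ 658.9   65.6  154.5]
 [ 595.6 -137.1  154.5]
 [ 401.5  -74.9  154.5]] [204.76724706 212.32953603 203.76962082] [529.77507777  -5.15860589 154.5       ]
```

View pics/crop1.png

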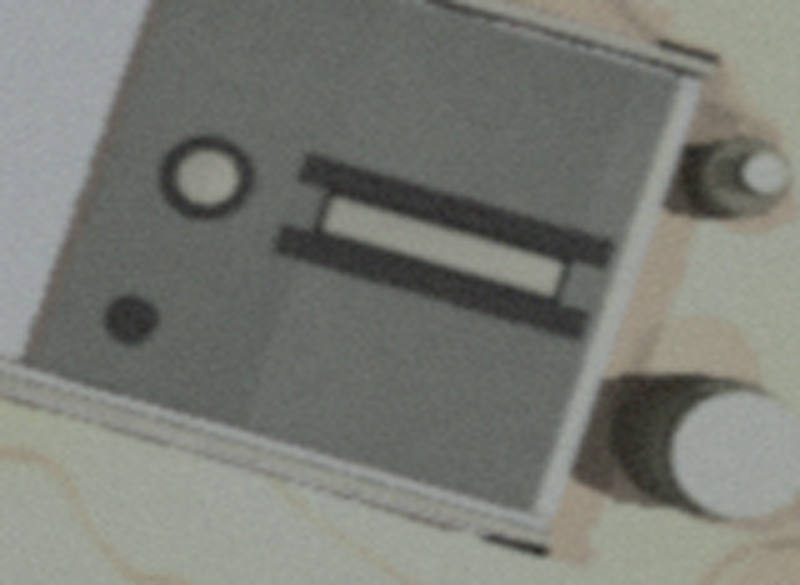

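The lid measures 204 x 212 mm and its height fits. The button found by depth agrees with the lid geometry to under 1 mm, and the case yaw is about -17.3°. In the crop the button is at (208,177) and the bar runs from (325,215) to (562,278). Now I'll check the IK and press the button.

```bash
cat >> h.py <<'E'
L=np.array([529.8,-5.2]);Y=np.array([63.3,202.7]);Y/=np.linalg.norm(Y);X=np.array([Y[1],-Y[0]])
def lid(x,y,z,t=0): return np.r_[L+x*X+(y+t)*Y,z]
def R(turn,s):
    "tool down, jaw axis = case x turned clockwise by turn, sign s"
    x=s*(np.cos(turn)*X-np.sin(turn)*Y);x=np.r_[x,0];z=np.array([0,0,-1.]);return np.stack([x,np.cross(z,x),z],1)
E
python3 - <<'E'
from h import *
from workcell import *
c=dict(np.load("pics/top0.npz"))
a,b=[ray(c,300+u/5,210+v/4.5,156.5) for u,v in((325,215),(562,278))]
print("bar mid",(a+b)/2,"len",np.linalg.norm(a-b),"dir",(a-b)[:2]/np.linalg.norm(a-b),"Y",Y,"pred",lid(0,-35,156.5))
print("button",ray(c,341.6,249.3,163.5),"pred",lid(0,65,163.5))
for s in(1,-1):
    for t in(0,.8,1.57):print(s,t,np.round(inverse_kinematics(lid(0,-35,158),R(t,s)),2))
    print(s,"open",np.round(inverse_kinematics(lid(0,-35,158,130),R(1.57,s)),2))
E
```

```text
bar mid [518.64786185 -39.12404418 156.5       ] len 99.44595662781023 dir [0.27405862 0.96171299] Y [0.29808729 0.95453861] pred [519.36694475 -38.60885149 156.5       ]
button [548.6071342   56.28964464 163.5       ] pred [549.17567404  56.84500992 163.5       ]
1 0 [ 0.32  0.49 -0.48  1.92  0.31  0.8  -0.63]
1 0.8 [ 0.18  0.47 -0.29  1.93  0.19  0.77 -1.32]
1 1.57 [ 0.04  0.46 -0.1   1.94  0.07  0.75 -1.97]
1 open [-0.08  0.52 -0.24  1.82  0.16  0.81 -2.28]
-1 0 [-0.81  0.9   1.28  1.98 -1.    1.1  -2.52]
-1 0.8 [ 0.81  0.8  -1.27  1.9   0.86  1.13  1.23]
-1 1.57 [ 0.51  0.55 -0.74  1.92  0.48  0.86  0.79]
-1 open [ 0.31  0.64 -0.82  1.8   0.56  0.95  0.52]
```

```bash
sed -i 's/529.8,-5.2/529.3,-5.7/' h.py; python3 - <<'E'
from h import *
from workcell import *
clamp()
p=lid(0,65,0)
movep(p+[0,0,215],R(0,1));movel(p+[0,0,168],max_speed=100);wait(.2)
s=read_state();print(s["time"],s["eef_pos"],s["ft_force"])
h=movel(p+[0,0,157.8],max_speed=12,guard=12);s=read_state();print(h,s["time"],s["eef_pos"],s["ft_force"])
wait(.3);s=read_state();print(s["eef_pos"],s["ft_force"],s["finger_gap"])
movel(p+[0,0,240])
for n in("side","top"):
    c=camera(n);np.savez(f"pics/{n}1.npz",**c);cv2.imwrite(f"pics/{n}1.png",c["image"])
P=cloud(dict(np.load("pics/top1.npz")));q=P.reshape(-1,3);m=(abs((q[:,:2]-lid(0,-35,0)[:2])@Y)<40)&(abs((q[:,:2]-lid(0,-35,0)[:2])@X)<6)
print("bar z",np.percentile(q[m,2],[10,50,90]) if m.sum() else None,m.sum(),read_state()["time"])
E
```

```text
4.1917 [548.97859975  56.35217987 168.59032151] [ 0.32022392 -0.37665282  0.33778508]
False 5.1917 [548.72211005  56.33407959 157.88378484] [-0.40760805 -0.02665524  5.36964405]
[548.74476666  56.36991691 157.91149928] [-1.03431264 -0.30847746  5.60495683] 0.09894690684040297
bar z [644.52842981 645.77566171 647.02710622] 130 6.2917
```

View pics/side1.png

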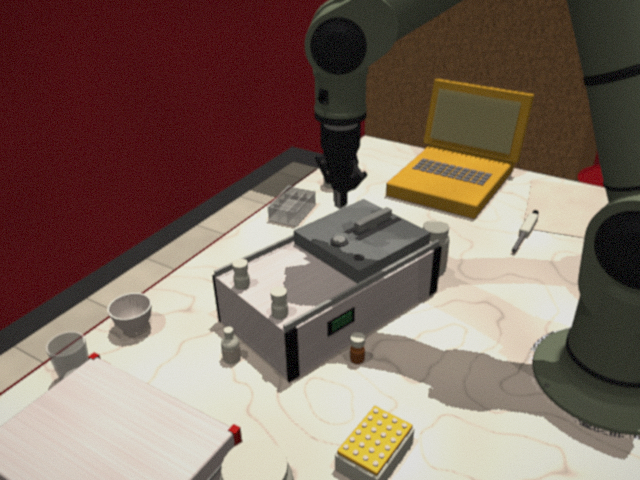

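The side view shows the handle standing proud at about (368,220), with the pots undisturbed. I'll confirm its height by depth, then grasp the handle if it is up.

```bash
python3 - <<'E'
from h import *
from workcell import *
P=cloud(dict(np.load("pics/side1.npz"))).reshape(-1,3);d=P[:,:2]-lid(0,-35,0)[:2]
m=(abs(d@Y)<60)&(abs(d@X)<20)&(P[:,2]>172)&(P[:,2]<200)
print(m.sum(),np.median(P[m],0),"x,y extent",np.percentile(d[m]@X,[5,95]),np.percentile(d[m]@Y,[2,98]))
assert m.sum()>50 and abs(np.median(P[m,2])-180.5)<6
open_gripper();p=lid(0,-35,0)
movep(p+[0,0,240],R(0,1))
print(movel(p+[0,0,158.5],max_speed=80,guard=12),read_state()["eef_pos"],read_state()["ft_force"])
clamp();wait(.2);s=read_state();print(s["time"],s["finger_gap"],s["eef_pos"],s["ft_force"],s["torque"])
E
```

```text
297 [517.62613947 -32.01705231 179.35425015] x,y extent [-9.8295342   7.17653238] [-44.8505601   51.27791966]
False [519.14727125 -39.10205772 158.95409662] [-0.55930949  0.39949205  0.46067753]
9.55 16.762586218850053 [520.26678512 -39.48389925 159.08910473] [ 7.11221656 -2.7470173   1.2902099 ] [-0.53867109 -1.4194542   0.0749442 ]
```

The grip is good: the gap is 17 mm on an 18 mm bar. The arm was pulled about 1.2 mm, so I'll re-centre there and turn in steps.

```bash
sed -i 's/529.3,-5.7/530.4,-6.1/' h.py; python3 - <<'E'
from h import *
from workcell import *
p=lid(0,-35,158.5)
for t in np.radians([0,15,30,45,60,75,88]):
    movel(p,frame=R(t,1),max_speed=20) if t==0 else movep(p,R(t,1))
    s=read_state();x=s["tool_rot"][:2,0];print(round(s["time"],2),"turn",np.degrees(np.arctan2(-x@Y,x@X)).round(1),s["finger_gap"].__round__(1),s["eef_pos"].round(1),s["ft_force"].round(1),s["torque"].round(2))
    if np.linalg.norm(s["ft_force"])>40: break
E
```

```text
9.8 turn 0.0 16.8 [520.4 -39.6 158.8] [ 2.2 -0.7  5.6] [-0.16 -0.38  0.08]
10.13 turn 14.7 16.5 [520.1 -39.3 158.7] [ 0.9 -1.   5.3] [ 0.05 -0.18 -0.11]
10.47 turn 29.5 16.6 [519.8 -39.1 158.5] [-0.9  2.6  4.5] [ 0.8   0.35 -0.15]
10.8 turn 44.6 16.8 [519.7 -38.8 158.4] [-2.   4.4  5.6] [ 1.38  0.5  -0.08]
11.13 turn 59.6 16.8 [519.6 -38.4 158.3] [-3.3  6.2  4.8] [ 1.86  0.57 -0.03]
11.47 turn 74.5 16.9 [519.6 -38.1 158.3] [-2.3  8.6  5.4] [ 2.31  0.56 -0.04]
11.78 turn 87.5 17.0 [519.6 -37.8 158.3] [-2.3 11.1  4.6] [ 2.77  0.38 -0.06]
```

```bash
python3 - <<'E'
from h import *
from workcell import *
def st(tag):
    s=read_state();x=s["tool_rot"][:2,0];d=s["eef_pos"][:2]-lid(0,-35,0)[:2]
    print(tag,round(s["time"],2),"turn",np.degrees(np.arctan2(-x@Y,x@X)).round(1),"xy",(d@X).round(1),(d@Y).round(1),s["ft_force"].round(1),s["torque"].round(2))
a=np.radians(91.5)
movep(lid(0,-35,158.5,1.8),R(a,1));st("turned")
print(movel(lid(0,-35,158.5,60),max_speed=60,guard=30));st("mid")
print(movel(lid(0,-35,158.5,124),max_speed=60,guard=30));st("near")
print(movel(lid(0,-35,158.5,139),max_speed=25,guard=25));st("stop")
wait(.3);st("held")
c=camera("side");np.savez("pics/side2.npz",**c);cv2.imwrite("pics/side2.png",c["image"])
E
```

```text
turned 12.03 turn 91.0 xy -0.8 2.0 [-3.8  4.7  6.4] [1.29 0.79 0.54]
False
mid 13.14 turn 91.0 xy -0.8 59.7 [-6.   2.9  5. ] [0.8  1.05 0.5 ]
False
near 14.36 turn 91.0 xy -0.9 123.7 [-5.9  2.1  5.4] [0.77 1.28 0.55]
True
stop 14.87 turn 91.1 xy -1.1 132.2 [-3.  -4.6  5.8] [-0.73  0.38  0.6 ]
held 15.17 turn 91.1 xy -1.1 132.2 [-1.6 -3.7  4.8] [-0.47  0.21  0.62]
```

View pics/side2.png

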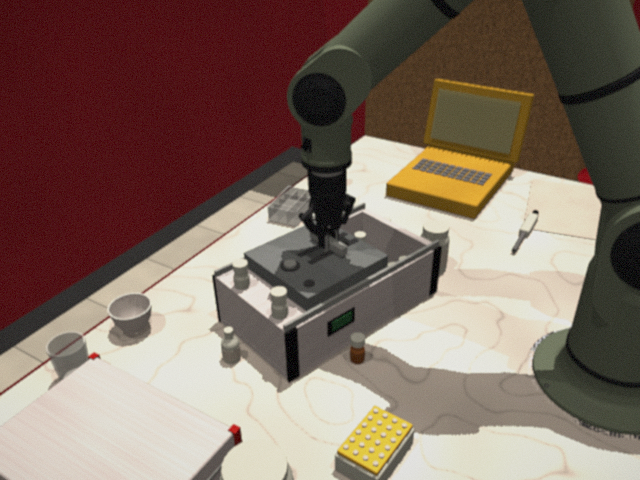

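The side view shows the lid moved over the deck and clear of both pots at (241,273) and (279,300), with the handle crosswise. I'll seat the lid lightly against its stop, release, back off and verify.

```bash
python3 - <<'E'
from h import *
from workcell import *
print(movel(lid(0,-35,158.5,135),max_speed=10,guard=15));s=read_state();print((s["eef_pos"][:2]-lid(0,-35,0)[:2])@Y,s["ft_force"])
open_gripper();wait(.2);print(read_state()["ft_force"])
movel(lid(0,-35,245,132));goto_joints([1.11,0.521,-0.036,1.599,0.021,1.021,-0.113]);wait(.3)
for n in("side","top"):
    c=camera(n);np.savez(f"pics/{n}3.npz",**c);cv2.imwrite(f"pics/{n}3.png",c["image"])
P=cloud(c);a=dict(np.load("pics/top0.npz"))
m=((abs(P[...,2]-154.5)<7)).astype(np.uint8);m[:,:200]=0;m[:,450:]=0;m[:150]=0;m[340:]=0
m=cv2.morphologyEx(cv2.morphologyEx(m,cv2.MORPH_OPEN,np.ones((5,5))),cv2.MORPH_CLOSE,np.ones((15,15)))
k=max(cv2.findContours(m,0,1)[0],key=cv2.contourArea);w=np.array([ray(c,*q,154.5) for q in cv2.boxPoints(cv2.minAreaRect(k))])
d=w.mean(0)[:2]-[529.8,-5.2];print("lid travel",d@Y,d@X,np.linalg.norm(np.diff(w,axis=0),axis=1))
q=P.reshape(-1,3);e=q[:,:2]-lid(0,-35,0,130)[:2];b=(abs(q[:,2]-180.5)<8)&(np.hypot(*e.T)<60)
xy=np.c_[e[b]@X,e[b]@Y].astype(np.float32);print("bar",b.sum(),np.median(q[b,2]),cv2.minAreaRect(xy),np.linalg.svd(xy-xy.mean(0),full_matrices=False)[2][0])
print(read_state()["time"])
cv2.imwrite("pics/diff.png",cv2.convertScaleAbs(c["image"][130:350,180:480] ,alpha=1.3) if 0 else cv2.resize(cv2.convertScaleAbs(c["image"][130:350,180:480],alpha=1.3),None,fx=2.6,fy=2.6))
E
```

```text
False
132.3550809919684 [-11.16582578 -10.00707498   4.74869775]
[ 0.49248354  0.365323   -0.42386648]
lid travel 130.53576856004693 0.11818242176274571 [204.98912225 212.12773165 203.96876297]
bar 454 180.69479214395346 ((-0.9455795288085938, 1.0357484817504883), (98.85896301269531, 17.974655151367188), 0.05308251455426216) [-1.0000000e+00 -2.9573133e-05]
20.2083
```

View pics/diff.png

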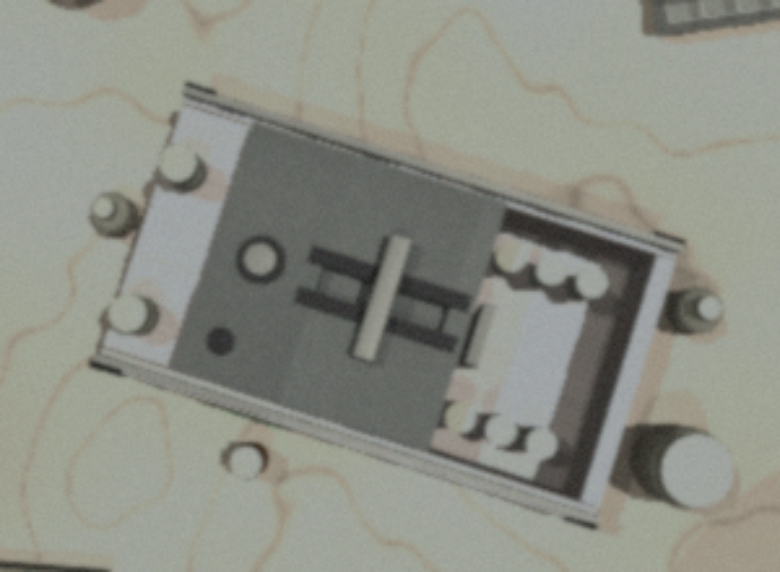

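The crop shows the lid over the deck and the bar standing crosswise at (383,298). Both deck pots, the vial, the bottles and the jar are where they were. Lid travel measures 130.5 mm, the bar top is at 180.7 mm, and the bar is turned 90°. I'm handing it in.

```bash
python3 -c "
from workcell import *
print(finish_job(),read_state()['time'])"
```

```text
the job is handed in; nothing more can be done
the job is handed in; nothing more can be done
```

The cool box is open. I pressed the release button, turned the popped-up handle a quarter turn clockwise, slid the lid to its stop, then released it and moved the arm clear. The job is handed in at about 20 s on the robot's clock (the limit is 45 s).

- **Lid:** the final top view gives 130.5 mm of travel against the nominal 130. The stop was also felt, with about 15 N when I pushed slightly further.
- **Handle:** it stands up with its top at 180.7 mm (180.5 expected) and lies at 90° to where it started, within what the camera can tell.
- **Surroundings:** in the last picture the pots, bottles, vial and jar look upright and in their places. I checked them by eye only and did not measure them.
- **Forces:** the highest reading I took was about 16 N. I did not log forces continuously.

One depth check failed: after the button press the arm hid the bar from the top camera, so I confirmed the handle had popped up from the side camera instead. The first grip was about 1–2 mm off the handle's axis, and I corrected that before turning and sliding.

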